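# Load the lidded sample can on the balance by its swing handle

### The job

Lift the blue-lidded can by the black grip of its swing handle and set it gently on the middle of the balance pan, upright, without overloading the pan. Then fold its handle right down to either side so that it is out of the way of the draught shield, let go, and leave the white-lidded can, the beaker, the brass weight and the bottle where they are.

Things in the scene. Friction and masses are not known exactly. Their poses are not given: they have to be found in the camera images.
- can: The can to weigh: upright steel can with a BLUE lid, 94 mm across the lid (body 90 mm) and 80 mm high including the flat lid, 0.35 to 0.7 kg (hidden). Origin: centre of its underside; z up; x along the hinge line of its wire handle. The handle (bail) swings on two ears at x = +-53 mm, 66 mm above the underside.
- bail (a joint): Angle of the blue-lidded can's wire handle, rad: 0 = straight up over the can, positive = leaning to the can's +y side, stops at +-1.35 (folded down). It starts leaning 0.45 to 0.9; slight friction (0.02 N m) keeps it where it is left. While it leans far, a level push runs into the hinge and tips the can: guide the grip up along its arc. The hoop is 6 mm wire, legs at x = +-53 mm.
- grip: Black plastic grip on top of the blue-lidded can's wire handle: a round bar 14 mm thick and 60 mm long. Origin: its middle, 70 mm from the hinge line (so 136 mm above the can's underside when the handle is upright); its x axis runs along the bar, parallel to the can's x; its z points away from the hinge.
- balance: Laboratory balance, white, 220 mm wide, fixed. Origin: on the bench under the pan's centre; x points to its back, away from the robot. Base from x = -125 to 200 mm, top 45 mm high. Around the front half of the pan it is open at the front and both sides; the shield's glass sides (y = +-103 mm) reach only from x = 81 to 195 mm, a glass back stands at x = 190 mm.
- roof_edge (a point): Middle of the lower front edge of the shield's roof (a glass pane in a white frame), 275 mm above the bench, right above the pan's centre line. The roof runs from here to the balance's back, y +-110 mm, 12 mm thick. A gripper held upright over the pan's centre strikes it; one leaning about 40 degrees, fingers pointing forward and down from the front, clears it.
- pan_top (a point): Centre of the top face of the round steel pan (120 mm across, 58 mm above the bench when empty). It rides down with the pan.
- pan (a joint): How far the sprung pan is pressed down, m: about 0 empty, 1 mm per 1.5 N of load, stop at 16 mm. The can alone gives 2.3 to 4.6 mm; more than 10 mm (about 15 N) overloads the balance.
- other_can: Bystander: a can of the same size and shape with its own handle, but a WHITE lid. Origin: centre of its underside. Its handle leans to its +y side and reaches at most 70 mm from the can's axis and 135 mm high.
- beaker: Bystander: empty glass beaker, 70 mm across, 90 mm high. Origin: centre of its underside.
- weight: Bystander: brass check weight with a knob, 44 mm across, 73 mm high. Origin: centre of its underside.
- wash_bottle: Bystander: white bottle with red cap, 68 mm across, 170 mm high. Origin: centre of its underside.

How it is judged:
By the outcome, as a careful person would: the job done as asked, in the order asked, and still so for the second after the job is handed in, with the robot touching nothing.
It also fails if it takes over 56 s, if anything falls off the work surface, if the arm or the gripper's body presses on something with over 40 N, if the wrist force passes 120 N, or if a joint passes its speed limit or range.

### The arm

A 6-joint arm with a two-finger parallel gripper is mounted at the origin on the work surface. World frame = base frame: x ahead of the robot, y to its left, z up, the work surface at z = 0. Lengths are in m, angles in rad, forces in N, time in s.
With the tool pointing down it reaches from about 0.375 to 0.975 m from the base axis. Payload 3.8 kg.
Tool frame: the origin (TCP) lies at the centre of the arm's flange, where the gripper is bolted on; the fingertips stand 173 mm ahead of it and the grasp point (between the pads) lies 155 mm ahead of it; z points along the fingers, y is the line along which they close (so a half turn about z gives the same grasp; the last joint's range is limited). The gripper opens to 85 mm and grips with 20 to 120 N. Pads are 22 mm wide; open, the fingers measure 114 mm over their backs; the gripper's body (76 mm by 85 mm) begins 54 mm behind the grasp point. The pads swing forward as they close: fully open they stand 13 mm farther back than shut.
Start: joints at [1.087, 0.264, 1.604, -0, 1.274, -0.037], TCP at [0.292, 0.609, 0.405] pointing down, gripper open.
Joint ranges: [-2.63, 2.63], [-0.94, 2.18], [0.31, 2.57], [-1.31, 4.45], [0, 2.66], [-2.55, 2.55]. Speed limits (rad/s): [2.57, 2.57, 3.14, 3.14, 3.14, 3.14].

### API

Orientations are given as a rotation vector (axis times angle).
In Python, from bench import robot gives the robot as it stands. The module is installed in compiled form; this text tells all that it offers.
- The arm moves only by the tool move_arm, never from a script. Its argument "moves" is a list that holds one entry, the list of rows, each a list of 7 numbers: the shift along the world's x, y, z in m, then the turn, a rotation vector about the world's x, y, z in degrees, then the closure, from 0 (fully open) to 1 (shut). A call has exactly 5 rows; each row shifts and turns the commanded pose from where the row before left it; what a row does not reach is not made up. A row lasts 1/12 s, in which the tool goes at most 41.7 mm and 7.16 degrees, less where a joint would pass 70% of its speed; a pose out of reach is approached as far as the arm can. A call with a gripper value outside its range is refused whole. The fingers move at their own pace and stop on an object; "grip_force" is the grip in N (left out, the last holds). Time passes only in rows, so rows that do not move let the fingers close, or fill a call up. It gives the time, the measured TCP pose, the force, the opening and the grip force at its end, in the units of the state.
- robot.sense(): the state, without advancing time (a new reading comes with each control period).
- robot.get_image(name): name is "side" or "top" or "wrist"; returns a dict with "img" (480x640x3 uint8, blue, green, red), "intrinsics" (3x3 intrinsics, pixels), "rvec" (rotation vector, rad) and "tvec" (3), from world to camera coordinates, as OpenCV has them. Camera axes: x right, y down, z forward; pixel columns grow to the right and rows downward; lengths in m; the calibration is good to about 2 mm. A picture is of the moment at which its call begins. There is no depth.
- robot.job_done(): hands the job in; it is judged then, once.
Trained networks look in a picture, given as the dict that the camera call returned (one of the last four; its "shot" number tells which), for a name from the list of things; names that differ only in an ending like _2 or _b are one class to them, and where a whole thing is asked for, a point or a joint stands for the part that bears it (a point fixed in the world has none). Each returns a list of dicts, best first, with "conf" (0 to 1); they miss things now and then, are a little off and sometimes report something else, mostly with a low value. They report only what shows in the picture. A call takes as long as a camera call.
- robot.regions_of(query, picture): "pixels" (480x640 bool, what is visible of it) and "at" ([row, column] as shares, 0 to 1, of the picture: columns of its width, rows of its height, amid what is visible of it).
- robot.tip_of(query, picture): "at" ([row, column] as shares, 0 to 1, of the picture: columns of its width, rows of its height: a listed point, or the origin of a listed thing).
The state is a dict: "clock": time; "joints": joint angles; "joint_velocities": joint speeds; "joint_efforts": joint torques, N m; "position": TCP position; "ee_rot": TCP orientation; "force": force on the tool from outside, world axes, zero at the start; "wrist_torque": the same for the moment, N m; "width": finger opening in m; "gripper_force": force on a finger pad.
Only numpy, scipy, OpenCV 4.12 (cv2) and the standard library are available. Lean on these libraries where they do the work, as an engineer would, in place of code of your own. Each camera call takes 0.05 s, during which the arm holds its last target. There are 200 camera calls.

## Working session

There is one attempt and no reset: what is moved stays moved. The work goes in short steps, Python scripts to look and compute and a tool call to move; the robot and the scene stay as the last step left them, time stands still between calls to the robot, and variables do not carry over. Pictures are saved under pics/ and viewed, at most 10 in all, crops included, and the job is handed in when it is done.

Besides the shell and the picture viewer there is one more tool, called after "Request:" as name(argument=value, ...), one argument or row to a line, values as JSON. move_arm: Moves the arm, as the interface text tells. Its arguments: {"type":"object","properties":{"moves":{"type":"array","items":{"type":"array","items":{"type":"array","items":{"type":"number"}}}},"grip_force":{"type":"number"}},"required":["moves"]}

```bash
mkdir -p pics; cat > h.py <<'E'
import numpy as np, cv2
from bench import robot
def cam(n):
    p=robot.get_image(n); return p
def P(p):
    R=cv2.Rodrigues(np.array(p["rvec"],float))[0]; return np.array(p["intrinsics"]),R,np.array(p["tvec"],float).ravel()
def ray(p,at):
    K,R,t=P(p); uv=np.array([at[1]*640,at[0]*480,1]); d=R.T@np.linalg.solve(K,uv); c=-R.T@t; return c,d/np.linalg.norm(d)
def onz(p,at,z):
    c,d=ray(p,at); return c+d*(z-c[2])/d[2]
def tri(rs):
    A=sum(np.eye(3)-np.outer(d,d) for c,d in rs); b=sum((np.eye(3)-np.outer(d,d))@c for c,d in rs)
    x=np.linalg.solve(A,b); return x,[float(np.linalg.norm(np.cross(x-c,d))) for c,d in rs]
E
python3 - <<'E'
from h import *
np.set_printoptions(precision=4,suppress=True)
s=robot.sense(); print(s["clock"],s["position"],s["ee_rot"],s["force"])
pics={n:cam(n) for n in("side","top")}
for n,p in pics.items():
    cv2.imwrite(f"pics/{n}0.png",p["img"]); K,R,t=P(p); print(n,-R.T@t,R[2])
Z=dict(can=0,grip=None,balance=0,roof_edge=.275,pan_top=.058,other_can=0,beaker=0,weight=0,wash_bottle=0)
for q,z in Z.items():
    rs=[]
    for n,p in pics.items():
        r=robot.tip_of(q,p)
        for k in r[:2]: print(q,n,round(k["conf"],2),np.round(k["at"],3),onz(p,k["at"],z) if z is not None else "")
        if r: rs.append(ray(p,r[0]["at"]))
    if len(rs)==2: print("  tri",*tri(rs))
E
```

```text
0.0 [0.2915 0.6084 0.4033] [-0.6959 -3.0629  0.0035] [-0.5468  1.3946 -0.0902]
side [ 0.0943 -0.9757  0.8243] [ 0.3865  0.7753 -0.4995]
top [0.4657 0.0254 1.1861] [ 0.1246 -0.0002 -0.9922]
can side 0.9 [0.537 0.356] [0.4641 0.3401 0.    ]
can top 0.98 [0.628 0.297] [0.4634 0.3266 0.    ]
  tri [0.4617 0.325  0.009 ] [0.0017863072923347532, 0.0017863072923347248]
grip side 0.6 [0.446 0.353] 
grip top 0.64 [0.609 0.245] 
  tri [0.479  0.3704 0.1124] [0.0017105661646226497, 0.001710566164622706]
balance side 0.69 [0.567 0.515] [0.6805 0.1654 0.    ]
balance side 0.65 [0.842 0.591] [ 0.5579 -0.2883  0.    ]
balance top 0.78 [0.551 0.705] [ 0.5599 -0.2867  0.    ]
balance top 0.6 [0.567 0.466] [0.5361 0.0751 0.    ]
  tri [ 0.516  -0.2069  0.2667] [0.02428828961606853, 0.02428828961606845]
roof_edge side 0.63 [0.589 0.605] [ 0.5575 -0.2848  0.275 ]
roof_edge top 0.97 [0.529 0.768] [ 0.5585 -0.2872  0.275 ]
roof_edge top 0.5 [0.612 0.246] [0.4761 0.3165 0.275 ]
  tri [ 0.5575 -0.2863  0.2761] [0.0009364024377696788, 0.0009364024377695868]
pan_top side 0.91 [0.789 0.591] [ 0.5592 -0.2808  0
[... 252 characters left out ...]
 ]
  tri [0.5361 0.0712 0.0115] [0.003956361082961563, 0.003956361082961485]
beaker side 0.71 [0.575 0.516] [0.6725 0.1475 0.    ]
beaker top 0.75 [0.44  0.417] [0.6807 0.1529 0.    ]
  tri [ 0.6792  0.1545 -0.0055] [0.002756559708262005, 0.0027565597082622306]
weight side 0.92 [0.655 0.588] [ 0.6978 -0.042   0.    ]
weight top 0.53 [0.412 0.536] [ 0.7169 -0.0288  0.    ]
  tri [ 0.7143 -0.027  -0.014 ] [0.005916893244378524, 0.005916893244378371]
wash_bottle side 0.58 [0.524 0.449] [0.6215 0.305  0.    ]
wash_bottle top 0.74 [0.486 0.318] [0.6247 0.3023 0.    ]
wash_bottle top 0.73 [0.44 0.41] [0.6803 0.1636 0.    ]
  tri [0.6227 0.3028 0.0011] [0.0020033433721660487, 0.0020033433721659247]
```

View pics/side0.png

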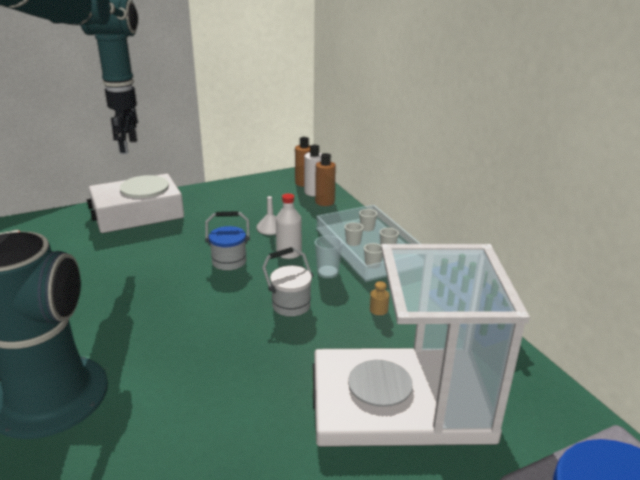

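View pics/top0.png

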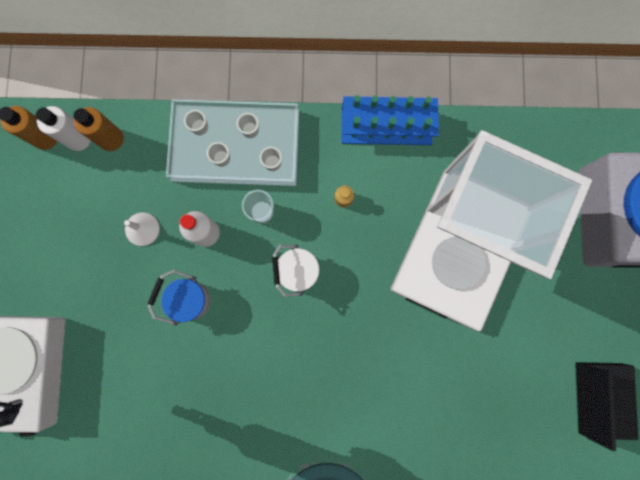

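The side view shows the blue can at about (228,247) px with its grip at (228,214). In the top view they are at (184,299) and (156,291). The balance's pan is at (460,262) in the top view, with its open front facing the robot. I'll approach now and refine from close by.

Request:
move_arm(
  moves=[
    [[0.018,-0.024,0,0,0,1,0],[0.018,-0.024,0,0,0,1,0],[0.018,-0.024,0,0,0,1,0],[0.018,-0.024,0,0,0,1,0],[0.018,-0.024,0,0,0,1,0]],
  ],
)

```text
clock: 1.42
position: [0.3822, 0.4877, 0.4047]
ee_rot: [0.56, 3.091, 0.0]
force: [-0.0, 0.1, -0.6]
width: 0.0854
gripper_force: 0.0
```

Request:
move_arm(
  moves=[
    [[0.018,-0.024,0,0,0,0,0],[0.018,-0.024,0,0,0,0,0],[0.018,-0.024,0,0,0,0,0],[0.018,-0.024,0,0,0,0,0],[0,0,0,0,0,0,0]],
  ],
)

```text
clock: 1.83
position: [0.4562, 0.3891, 0.4049]
ee_rot: [0.567, 3.088, -0.003]
force: [0.2, 0.1, -0.8]
width: 0.0853
gripper_force: 0.0
```

```bash
python3 - <<'E'
from h import *
np.set_printoptions(precision=4,suppress=True)
s=robot.sense(); print(s["clock"],s["position"],s["ee_rot"],s["force"],cv2.Rodrigues(np.array(s["ee_rot"]))[0])
rs={}
for n in("wrist","top","side"):
    p=cam(n)
    if n=="wrist": cv2.imwrite(f"pics/w1.png",p["img"]); 
    K,R,t=P(p)
    if n=="wrist": print(-R.T@t,R[2])
    for q,z in dict(grip=.118,can=0).items():
        for k in robot.tip_of(q,p)[:2]:
            print(n,q,round(k["conf"],2),np.round(k["at"],3),onz(p,k["at"],z))
            rs.setdefault(q,[]).append(ray(p,k["at"])) if k["conf"]>.5 else 0
    for k in robot.regions_of("grip",p)[:1]:
        m=k["pixels"]; v,u=np.nonzero(m); print(n,"reg",k["conf"],m.sum())
        pts=np.array([onz(p,(b/480,a/640),.118)[:2] for a,b in zip(u,v)],np.float32)
        c=pts.mean(0); w,V=np.linalg.eigh(np.cov((pts-c).T)); print("   c",c,"dir",V[:,1],np.degrees(np.arctan2(*V[::-1,1])),np.sqrt(12*w))
    for q in("can",):
        pass
for q in rs: print(q,*tri(rs[q]))
E
```

```text
1.8333 [0.4562 0.3891 0.4049] [ 0.5672  3.0877 -0.0026] [ 0.201   0.0843 -0.7791] [[-0.9347  0.3554  0.0019]
 [ 0.3554  0.9347 -0.002 ]
 [-0.0025 -0.0013 -1.    ]]
[0.3854 0.4161 0.374 ] [ 0.28   -0.1082 -0.9539]
wrist grip 0.69 [0.559 0.492] [0.4782 0.3745 0.118 ]
wrist can 0.96 [0.48  0.417] [0.4649 0.3248 0.    ]
wrist reg 0.96 1399
   c [0.4799 0.3745] dir [-0.9409  0.3386] 160.20585173217765 [0.0129 0.0604]
top grip 0.73 [0.608 0.247] [0.4815 0.3646 0.118 ]
top can 0.94 [0.629 0.3  ] [0.4613 0.3223 0.    ]
top reg 0.76 233
   c [0.4825 0.3718] dir [-0.9412  0.3378] 160.25795826996392 [0.0172 0.0586]
side grip 0.47 [0.448 0.352] [0.471  0.3575 0.118 ]
side can 0.85 [0.543 0.356] [0.46  0.327 0.   ]
side can 0.48 [0.523 0.448] [0.6218 0.3085 0.    ]
side reg 0.44 109
   c [0.478  0.3631] dir [-0.9443  0.3291] 160.78776089591233 [0.0301 0.0523]
grip [0.483  0.3709 0.1011] [0.0015034903091334254, 0.0015034903091335995]
can [0.4618 0.324  0.0013] [0.003035378150063278, 0.0019885070379764623, 0.002472177189282997]
```

The wrist data agrees with the fixed cameras. The bar's axis is at about -20°, the grip is near (0.480, 0.373, 0.1125), and the bail leans about 0.83 rad. Now I'll descend and grasp.

Request:
move_arm(
  moves=[
    [[0.0048,-0.0032,-0.012,0,0,0.2,0],[0.0048,-0.0032,-0.012,0,0,0.2,0],[0.0048,-0.0032,-0.012,0,0,0.2,0],[0.0048,-0.0032,-0.012,0,0,0.2,0],[0.0048,-0.0032,-0.012,0,0,0.2,0]],
  ],
  grip_force=60,
)

```text
clock: 2.85
position: [0.478, 0.3759, 0.3423]
ee_rot: [-0.535, -3.094, 0.002]
force: [0.6, -0.1, -0.1]
width: 0.0852
gripper_force: 0.0
```

Request:
move_arm(
  moves=[
    [[0,0,-0.016,0,0,0,0],[0,0,-0.016,0,0,0,0],[0,0,-0.016,0,0,0,0],[0,0,-0.016,0,0,0,0.3],[0,0,-0.01,0,0,0,0.5]],
  ],
)

```text
clock: 3.27
position: [0.4773, 0.3757, 0.2673]
ee_rot: [-0.535, -3.093, 0.004]
force: [0.2, -0.6, 0.1]
width: 0.0638
gripper_force: 0.0
```

```bash
python3 - <<'E'
from h import *
s=robot.sense(); print(s["position"],s["width"],s["force"])
p=cam("wrist"); cv2.imwrite("pics/w2.png",p["img"])
E
```

```text
[0.47728976 0.37565328 0.26734735] 0.06383003418607282 [ 0.20073562 -0.63836756  0.07574356]
```

View pics/w2.png

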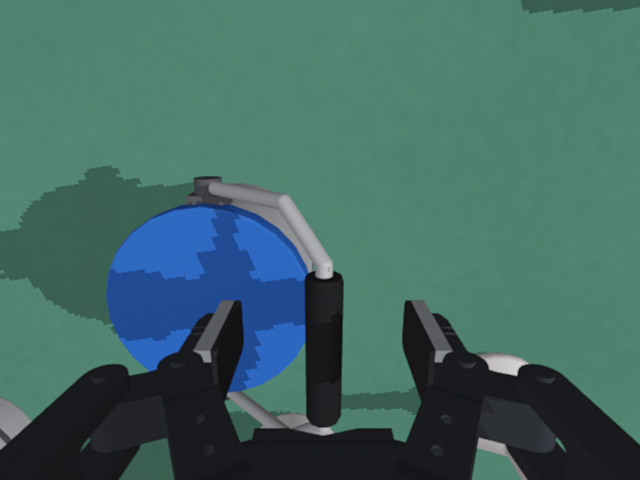

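The picture shows the black bar (x≈323, y 275–425) centred between the pads and parallel to them. I'll close the gripper.

Request:
move_arm(
  moves=[
    [[0,0,0,0,0,0,1],[0,0,0,0,0,0,1],[0,0,0,0,0,0,1],[0,0,0,0,0,0,1],[0,0,0,0,0,0,1]],
  ],
  grip_force=60,
)

```text
clock: 3.73
position: [0.4782, 0.3771, 0.272]
ee_rot: [0.534, 3.094, 0.003]
force: [0.8, -0.6, 1.5]
width: 0.012
gripper_force: 58.5
```

```bash
python3 - <<'E'
from h import *
np.set_printoptions(precision=4,suppress=True)
s=robot.sense(); print(s["position"],s["ee_rot"],s["width"],s["gripper_force"],s["force"],s["wrist_torque"])
rs=[]
for n in("wrist","top","side"):
    p=cam(n)
    if n=="wrist": cv2.imwrite("pics/w3.png",p["img"])
    for q in("can","grip"):
        for k in robot.tip_of(q,p)[:1]: print(n,q,k["conf"],onz(p,k["at"],0 if q=="can" else .1125))
E
```

```text
[0.4782 0.3771 0.272 ] [0.5343 3.094  0.0027] 0.012046637119793391 58.46231281757355 [ 0.8014 -0.5821  1.4568] [-0.0436 -0.0793 -0.0597]
wrist can 0.81 [0.4635 0.3268 0.    ]
wrist grip 0.68 [0.4812 0.3771 0.1125]
top can 0.79 [0.4585 0.3231 0.    ]
top grip 0.63 [0.4836 0.3704 0.1125]
side can 0.58 [0.4654 0.3272 0.    ]
side grip 0.58 [0.482  0.3631 0.1125]
```

View pics/w3.png

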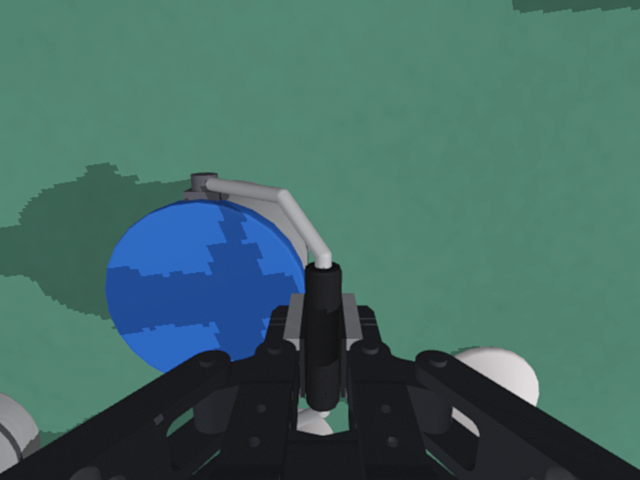

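Gripped: the opening is 12 mm, with the bar between the pads at (323,335) px. Next I'll compute the arc that turns the bail and tool together about the hinge, which leaves the tool leaning about 48°.

```bash
python3 - <<'E'
from h import *
from scipy.spatial.transform import Rotation as Ro
np.set_printoptions(precision=4,suppress=True)
s=robot.sense(); T=np.array(s["position"]); R=Ro.from_rotvec(s["ee_rot"])
G=T+R.apply([0,0,.158]); u=np.array([.339,.941,0]); ax=np.array([.941,-.339,0])
th=.87; H=G-.07*(u*np.sin(th)+[0,0,np.cos(th)]); print("G",G,"H",H)
pr=T
for i in range(1,11):
    q=H+Ro.from_rotvec(ax*np.radians(4.8*i)).apply(T-H); print(np.round(q-pr,4),np.round(4.8*ax,2)); pr=q
E
```

```text
G [0.4785 0.3775 0.1137] H [0.4604 0.3271 0.0685]
[-0.0058 -0.0162  0.0037] [ 4.52 -1.63  0.  ]
[-0.0059 -0.0164  0.0023] [ 4.52 -1.63  0.  ]
[-0.006  -0.0165  0.0008] [ 4.52 -1.63  0.  ]
[-0.006  -0.0165 -0.0007] [ 4.52 -1.63  0.  ]
[-0.0059 -0.0164 -0.0021] [ 4.52 -1.63  0.  ]
[-0.0058 -0.0162 -0.0036] [ 4.52 -1.63  0.  ]
[-0.0057 -0.0159 -0.005 ] [ 4.52 -1.63  0.  ]
[-0.0056 -0.0154 -0.0064] [ 4.52 -1.63  0.  ]
[-0.0054 -0.0149 -0.0078] [ 4.52 -1.63  0.  ]
[-0.0051 -0.0142 -0.009 ] [ 4.52 -1.63  0.  ]
```

Request:
move_arm(
  moves=[
    [[-0.0058,-0.0162,0.0039,4.52,-1.63,0,1],[-0.0059,-0.0164,0.0025,4.52,-1.63,0,1],[-0.006,-0.0165,0.001,4.52,-1.63,0,1],[-0.006,-0.0165,-0.0005,4.52,-1.63,0,1],[-0.0059,-0.0164,-0.0019,4.52,-1.63,0,1]],
  ],
)

```text
clock: 4.6
position: [0.4478, 0.2941, 0.2761]
ee_rot: [0.51, 2.956, 0.635]
force: [0.5, -0.1, -0.7]
width: 0.012
gripper_force: 58.8
```

```bash
cat > st.py <<'E'
from h import *
from scipy.spatial.transform import Rotation as Ro
np.set_printoptions(precision=4,suppress=True)
s=robot.sense(); T=np.array(s["position"]); R=Ro.from_rotvec(s["ee_rot"])
G=T+R.apply([0,0,.158]); M=R.as_matrix()
if __name__=="__main__":
    print("t",s["clock"],"T",T,"G",G,"\nz",M[:,2],"y",M[:,1],"lean",np.degrees(np.arccos(-M[2,2])),"j",np.array(s["joints"]),"F",s["force"],"tq",s["wrist_torque"],"w",s["width"])
E
python3 st.py
```

```text
t 4.6 T [0.4478 0.2941 0.2761] G [0.4701 0.3551 0.132 ] 
z [ 0.1411  0.3861 -0.9116] y [0.3047 0.8592 0.411 ] lean 24.270993954052255 j [ 0.4401  0.0359  2.1514  0.4661  0.6991 -1.1104] F [ 0.4866 -0.0808 -0.7073] tq [-0.0288 -0.0147 -0.0218] w 0.011962115999618385
```

Request:
move_arm(
  moves=[
    [[-0.0058,-0.0162,-0.0034,4.52,-1.63,0,1],[-0.0057,-0.0159,-0.005,4.52,-1.63,0,1],[-0.0056,-0.0154,-0.0062,4.52,-1.63,0,1],[-0.0054,-0.0149,-0.0076,4.52,-1.63,0,1],[-0.0051,-0.0142,-0.0088,4.52,-1.63,0,1]],
  ],
)

```text
clock: 5.02
position: [0.4201, 0.2188, 0.2448]
ee_rot: [0.467, 2.71, 1.199]
force: [-0.8, 0.9, -4.5]
width: 0.0117
gripper_force: 58.8
```

```bash
python3 st.py
```

```text
t 5.0167 T [0.4201 0.2188 0.2448] G [0.4598 0.3288 0.1386] 
z [ 0.2516  0.6965 -0.672 ] y [0.2236 0.6337 0.7405] lean 47.77815258559342 j [ 0.1891 -0.0219  2.379   1.2562  0.7338 -2.0101] F [-0.8158  0.8505 -4.4634] tq [-0.731   0.4283  0.0758] w 0.011732544715831838
```

Request:
move_arm(
  moves=[
    [[0,0,0.006,0,0,0,1],[0,0,0.012,0,0,0,1],[0,0,0.02,0,0,0,1],[0,0,0.02,0,0,0,1],[0,0,0.02,0,0,0,1]],
  ],
)

```text
clock: 5.43
position: [0.4198, 0.2196, 0.3225]
ee_rot: [0.472, 2.721, 1.19]
force: [0.4, 0.4, -3.7]
width: 0.0117
gripper_force: 59.1
```

Request:
move_arm(
  moves=[
    [[0,0,0.02,0,0,0,1],[0,0,0.02,0,0,0,1],[0,0,0.02,0,0,0,1],[0,0,0.02,0,0,0,1],[0,0,0.012,0,0,0,1]],
  ],
)

```text
clock: 5.85
position: [0.4205, 0.2198, 0.4166]
ee_rot: [0.47, 2.717, 1.19]
force: [0.5, 0.4, -3.0]
width: 0.0119
gripper_force: 59.1
```

```bash
python3 - <<'E'
from st import *
import runpy
print(T,G,M[:,2],s["joints"],s["force"],s["wrist_torque"],s["width"])
p=cam("side"); cv2.imwrite("pics/s4.png",cv2.resize(p["img"][100:340,130:450],(800,600)))
tp=cam("top")
rs=[];rg=[]
for q in("balance",):
  for n,pp in(("top",tp),("side",p)):
    for k in robot.regions_of(q,pp)[:2]:
        print(n,k["conf"],k["pixels"].sum(),np.round(k["at"],3)); 
        np.save(f"m_{n}.npy",k["pixels"]) if k["pixels"].sum()>5000 else 0
for q,z in(("pan_top",.058),("roof_edge",.275)):
  for n,pp in(("top",tp),("side",p)):
    for k in robot.tip_of(q,pp)[:1]: print(q,n,k["conf"],onz(pp,k["at"],z))
# yaw of the base's front edge on top picture
cv2.imwrite("pics/t4.png",cv2.resize(tp["img"][120:345,370:610],(800,750))[:600])
E
```

```text
[0.4205 0.2198 0.4166] [0.4597 0.3292 0.3095] [ 0.2485  0.692  -0.6778] [ 0.1934 -0.2697  2.219   0.9102  0.9266 -1.509 ] [ 0.4949  0.4404 -3.0411] [-0.6692  0.2008 -0.031 ] 0.011873185517659274
top 0.64 22367 [0.47  0.757]
side 0.94 31268 [0.757 0.678]
pan_top top 0.93 [ 0.5599 -0.2872  0.058 ]
pan_top side 0.96 [ 0.5553 -0.2863  0.058 ]
roof_edge side 0.9 [ 0.5583 -0.2844  0.275 ]
```

View pics/s4.png

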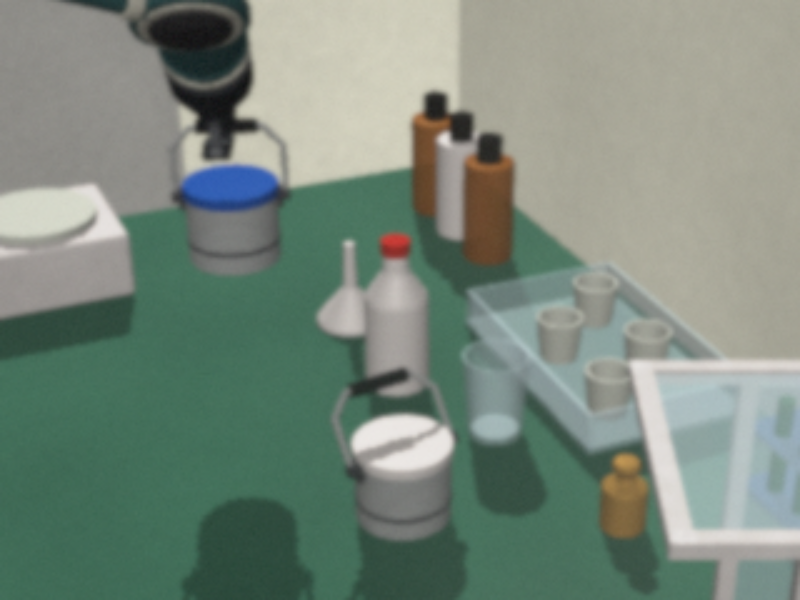

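The can hangs upright below the grip. Now I'll compute the swing to a staging point 80 mm in front of the pan's centre.

```bash
python3 - <<'E'
from st import *
tp=cam("top")
a,b=[onz(tp,(v/480,u/640),.045) for u,v in((393,290),(480,328))]; print("front yaw",np.degrees(np.arctan2(*(b-a)[1::-1]))+90, np.linalg.norm(a-b))
a,b=[onz(tp,(v/480,u/640),.287) for u,v in((483,133),(590,180))]; print("roof yaw",np.degrees(np.arctan2(*(b-a)[1::-1]))+90,np.linalg.norm(a-b))
a,b=[onz(tp,(v/480,u/640),.287) for u,v in((440,209),(548,273))]; print("roof front yaw",np.degrees(np.arctan2(*(b-a)[1::-1]))+90,np.linalg.norm(a-b), (a+b)/2)
yaw=-24
g1=np.array([.558,-.286])-.08*np.array([np.cos(np.radians(yaw)),np.sin(np.radians(yaw))])
r0,a0=np.hypot(*G[:2]),np.arctan2(G[1],G[0]); r1,a1=np.hypot(*g1),np.arctan2(g1[1],g1[0])
lean0=np.degrees(np.arctan2(M[1,2],M[0,2])); tot=yaw-lean0; print("tot turn",tot,"g1",g1)
N=20; w=np.ones(N); w[:3]=[.35,.7,.9]; w[-3:]=[.9,.7,.35]; f=np.cumsum(w)/w.sum()
off=T-G; pr=T
for i,x in enumerate(f):
    g=np.array([*(r0+(r1-r0)*x)*np.array([np.cos(a0+(a1-a0)*x),np.sin(a0+(a1-a0)*x)]),G[2]])
    t=g+Ro.from_euler('z',tot*x,degrees=True).apply(off); print(np.round(t-pr,4).tolist(),round(tot*w[i]/w.sum(),2)); pr=t
E
```

```text
front yaw -22.65740091593476 0.2111367081919947
roof yaw -23.808820904700013 0.21215643228857933
roof front yaw -30.472565485709225 0.22265690641159414 [ 0.5816 -0.288   0.287 ]
tot turn -94.4301067799777 g1 [ 0.4849 -0.2535]
[0.0032, -0.0089, 0.0] -1.85
[0.0058, -0.0178, 0.0] -3.69
[0.0065, -0.023, 0.0] -4.75
[0.0058, -0.0256, 0.0] -5.28
[0.0044, -0.0256, 0.0] -5.28
[0.003, -0.0255, 0.0] -5.28
[0.0016, -0.0254, 0.0] -5.28
[0.0003, -0.0252, 0.0] -5.28
[-0.001, -0.0249, 0.0] -5.28
[-0.0022, -0.0246, 0.0] -5.28
[-0.0034, -0.0242, 0.0] -5.28
[-0.0046, -0.0238, 0.0] -5.28
[-0.0057, -0.0234, 0.0] -5.28
[-0.0068, -0.0229, 0.0] -5.28
[-0.0079, -0.0224, 0.0] -5.28
[-0.0089, -0.0218, 0.0] -5.28
[-0.0099, -0.0212, 0.0] -5.28
[-0.0097, -0.0186, 0.0] -4.75
[-0.0081, -0.0141, 0.0] -3.69
[-0.0042, -0.0069, 0.0] -1.85
```

Request:
move_arm(
  moves=[
    [[0.0032,-0.0089,0,0,0,-1.85,1],[0.0058,-0.0178,0,0,0,-3.69,1],[0.0065,-0.023,0,0,0,-4.75,1],[0.0058,-0.0256,0,0,0,-5.28,1],[0.0044,-0.0256,0,0,0,-5.28,1]],
  ],
)

```text
clock: 6.72
position: [0.4469, 0.1172, 0.4148]
ee_rot: [0.921, 2.477, 1.09]
force: [0.2, 0.4, -3.4]
width: 0.0112
gripper_force: 59.1
```

Request:
move_arm(
  moves=[
    [[0.003,-0.0255,0,0,0,-5.28,1],[0.0016,-0.0254,0,0,0,-5.28,1],[0.0003,-0.0252,0,0,0,-5.28,1],[-0.001,-0.0249,0,0,0,-5.28,1],[-0.0022,-0.0246,0,0,0,-5.28,1]],
  ],
)

```text
clock: 7.13
position: [0.448, -0.0087, 0.4148]
ee_rot: [1.398, 2.104, 0.926]
force: [0.3, -1.5, -4.5]
width: 0.0112
gripper_force: 59.1
```

Request:
move_arm(
  moves=[
    [[-0.0034,-0.0242,0,0,0,-5.28,1],[-0.0046,-0.0238,0,0,0,-5.28,1],[-0.0057,-0.0234,0,0,0,-5.28,1],[-0.0068,-0.0229,0,0,0,-5.28,1],[-0.0079,-0.0224,0,0,0,-5.28,1]],
  ],
)

```text
clock: 7.55
position: [0.4191, -0.125, 0.4147]
ee_rot: [1.777, 1.667, 0.734]
force: [1.4, -0.1, -3.2]
width: 0.0113
gripper_force: 59.1
```

Request:
move_arm(
  moves=[
    [[-0.0089,-0.0218,0,0,0,-5.28,1],[-0.0099,-0.0212,0,0,0,-5.28,1],[-0.0097,-0.0186,0,0,0,-4.75,1],[-0.0081,-0.0141,0,0,0,-3.69,1],[-0.0042,-0.0069,0,0,0,-1.85,1]],
  ],
)

```text
clock: 7.97
position: [0.3778, -0.2076, 0.4146]
ee_rot: [2.004, 1.29, 0.566]
force: [-0.1, 0.8, -2.5]
width: 0.0117
gripper_force: 59.1
```

```bash
python3 - <<'E'
from st import *
print(s["clock"],T,G,M[:,2],np.degrees(np.arctan2(M[1,2],M[0,2])),M[:,0],s["joints"],s["force"],s["wrist_torque"],s["width"])
p=cam("side"); t=cam("top"); rs=[]
for n,pp in(("side",p),("top",t)):
    for q in("can","grip","pan_top","roof_edge"):
        for k in robot.tip_of(q,pp)[:1]: print(n,q,k["conf"],onz(pp,k["at"],{"can":G[2]-.136,"grip":G[2],"pan_top":.058,"roof_edge":.275}[q]))
cv2.imwrite("pics/s5.png",np.hstack([p["img"][180:480,240:640],t["img"][100:400,240:640]]))
E
```

```text
7.9667 [ 0.3778 -0.2076  0.4146] [ 0.4838 -0.256   0.3079] [ 0.6706 -0.3062 -0.6757] -24.542030445952406 [ 0.4144  0.9101 -0.0011] [-0.6161 -0.4811  2.3605  0.3139  0.4618 -0.4121] [-0.0777  0.8201 -2.4788] [0.4615 0.7089 0.1096] 0.011712770496591465
side can 0.81 [ 0.4821 -0.2581  0.1719]
side grip 0.68 [ 0.4806 -0.2632  0.3079]
side pan_top 0.88 [ 0.5596 -0.2783  0.058 ]
side roof_edge 0.61 [ 0.5562 -0.2885  0.275 ]
top can 0.65 [ 0.4808 -0.2569  0.1719]
top grip 0.41 [ 0.4803 -0.261   0.3079]
top pan_top 0.78 [ 0.5627 -0.2839  0.058 ]
top roof_edge 0.92 [ 0.555  -0.2845  0.275 ]
```

View pics/s5.png

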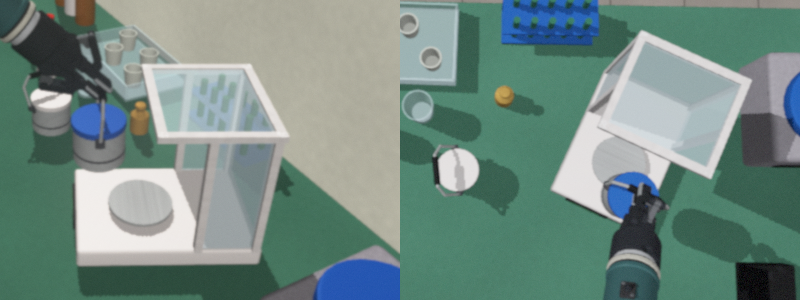

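The can hangs upright in front of the pan. Side crop: can at about (98,135), pan at (140,205). It needs to go +76/−28 mm across and about 112 mm down.

Request:
move_arm(
  moves=[
    [[0.005,-0.002,-0.01,0,0,0,1],[0.006,-0.002,-0.013,0,0,0,1],[0.007,-0.002,-0.014,0,0,0,1],[0.007,-0.002,-0.014,0,0,0,1],[0.007,-0.002,-0.012,0,0,0,1]],
  ],
)

```text
clock: 8.88
position: [0.4114, -0.2158, 0.3513]
ee_rot: [2.0, 1.297, 0.569]
force: [-0.2, -0.1, -4.1]
width: 0.0119
gripper_force: 59.1
```

Request:
move_arm(
  moves=[
    [[0.01,-0.004,-0.01,0,0,0,1],[0.01,-0.004,-0.01,0,0,0,1],[0.01,-0.004,-0.007,0,0,0,1],[0.009,-0.004,-0.004,0,0,0,1],[0.005,-0.002,0,0,0,0,1]],
  ],
)

```text
clock: 9.3
position: [0.4558, -0.234, 0.3199]
ee_rot: [2.001, 1.298, 0.569]
force: [0.3, -0.3, -3.3]
width: 0.0116
gripper_force: 59.1
```

Request:
move_arm(
  moves=[
    [[0,0,0,0,0,0,1],[0,0,0,0,0,0,1],[0,0,0,0,0,0,1],[0,0,0,0,0,0,1],[0,0,0,0,0,0,1]],
  ],
)

```text
clock: 9.72
position: [0.4548, -0.234, 0.3217]
ee_rot: [1.999, 1.296, 0.569]
force: [-0.1, 0.2, -2.6]
width: 0.0115
gripper_force: 59.1
```

```bash
cat > look.py <<'E'
from st import *
import sys
print(s["clock"],"T",T,"G",G,"lean",np.degrees(np.arccos(-M[2,2])),s["force"],s["wrist_torque"],s["width"])
p=cam("side"); t=cam("top")
for q in("can","grip","pan_top"):
    rs=[]
    for n,pp in(("side",p),("top",t)):
        for k in robot.tip_of(q,pp)[:1]: rs.append(ray(pp,k["at"])); print(n,q,round(k["conf"],2),onz(pp,k["at"],{"can":.06,"grip":G[2],"pan_top":.058}[q]))
    if len(rs)==2: print(q,*tri(rs))
if len(sys.argv)>1: cv2.imwrite(f"pics/{sys.argv[1]}.png",np.hstack([cv2.resize(p["img"][230:450,320:540],(400,400)),cv2.resize(t["img"][160:360,380:580],(400,400))]))
E
python3 look.py
```

```text
9.7167 T [ 0.4548 -0.234   0.3217] G [ 0.5612 -0.2819  0.2152] lean 47.61005714249435 [-0.1     0.235  -2.6369] [ 0.38    0.6846 -0.0093] 0.01148000159999572
side can 0.68 [ 0.5701 -0.2685  0.06  ]
top can 0.75 [ 0.706  -0.0228  0.06  ]
can [ 0.7483 -0.0284 -0.2024] [0.014469005017123322, 0.01446900501712344]
side grip 0.52 [ 0.5569 -0.2927  0.2152]
top grip 0.52 [ 0.5587 -0.2899  0.2152]
grip [ 0.5587 -0.2905  0.2131] [0.00019629473253021714, 0.00019629473253010273]
side pan_top 0.67 [ 0.7435 -0.001   0.058 ]
```

Request:
move_arm(
  moves=[
    [[-0.001,-0.001,-0.003,0,0,0,1],[0,0,-0.003,0,0,0,1],[0,0,-0.003,0,0,0,1],[0,0,-0.002,0,0,0,1],[0,0,-0.002,0,0,0,1]],
  ],
)

```text
clock: 10.53
position: [0.4541, -0.2351, 0.3079]
ee_rot: [2.0, 1.297, 0.569]
force: [0.1, 0.5, -3.8]
width: 0.0117
gripper_force: 59.1
```

Request:
move_arm(
  moves=[
    [[0,0,-0.001,0,0,0,1],[0,0,-0.001,0,0,0,1],[0,0,-0.001,0,0,0,1],[0,0,-0.001,0,0,0,1],[0,0,0,0,0,0,1]],
  ],
)

```text
clock: 10.95
position: [0.4541, -0.2351, 0.3041]
ee_rot: [2.0, 1.297, 0.569]
force: [-0.3, 0.2, -3.5]
width: 0.0114
gripper_force: 59.1
```

Request:
move_arm(
  moves=[
    [[0,0,-0.001,0,0,0,1],[0,0,-0.001,0,0,0,1],[0,0,-0.001,0,0,0,1],[0,0,0,0,0,0,1],[0,0,0,0,0,0,1]],
  ],
)

```text
clock: 11.37
position: [0.4544, -0.2354, 0.3019]
ee_rot: [1.998, 1.296, 0.569]
force: [0.4, 0.2, -1.5]
width: 0.0117
gripper_force: 59.1
```

```bash
python3 look.py s6
```

```text
11.3667 T [ 0.4544 -0.2354  0.3019] G [ 0.5609 -0.2834  0.1955] lean 47.64590711544193 [ 0.3965  0.1595 -1.5277] [0.2265 0.3254 0.0225] 0.011747041415174965
side can 0.91 [ 0.5535 -0.2892  0.06  ]
top can 0.74 [ 0.5543 -0.2891  0.06  ]
can [ 0.554  -0.289   0.0598] [0.0003904527457740567, 0.0003904527457740333]
side grip 0.68 [ 0.5581 -0.2908  0.1955]
top grip 0.45 [ 0.5567 -0.297   0.1955]
grip [ 0.5558 -0.2954  0.1995] [0.0006314575983822748, 0.0006314575983821818]
```

View pics/s6.png

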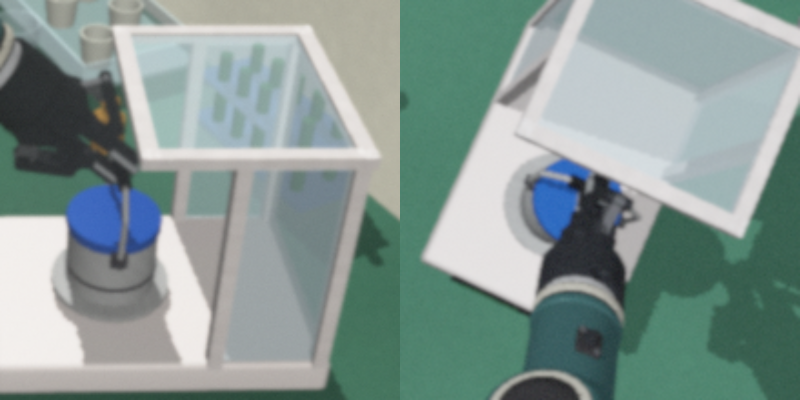

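The can is touching down near the pan's centre. Side crop: can spans columns 66–160, pan 50–170. I'll lower a little more until it is unloaded.

Request:
move_arm(
  moves=[
    [[0,0,-0.001,0,0,0,1],[0,0,-0.0005,0,0,0,1],[0,0,-0.0005,0,0,0,1],[0,0,0,0,0,0,1],[0,0,0,0,0,0,1]],
  ],
)

```text
clock: 12.18
position: [0.4544, -0.2353, 0.2998]
ee_rot: [1.999, 1.296, 0.569]
force: [2.6, 0.8, 0.5]
width: 0.0116
gripper_force: 59.3
```

```bash
python3 - <<'E'
from st import *
print(T,G,s["force"],s["wrist_torque"])
E
```

```text
[ 0.4544 -0.2353  0.2998] [ 0.5608 -0.2833  0.1933] [2.6103 0.783  0.4904] [ 0.0291 -0.0981  0.0991]
```

Request:
move_arm(
  moves=[
    [[0,0,0,0,0,0,0.8],[0,0,0,0,0,0,0.72],[0,0,0,0,0,0,0.72],[0,0,0,0,0,0,0.72],[0,0,0,0,0,0,0.72]],
  ],
  grip_force=20,
)

```text
clock: 12.6
position: [0.4539, -0.2351, 0.299]
ee_rot: [2.0, 1.297, 0.569]
force: [0.4, -0.0, 0.4]
width: 0.0239
gripper_force: 0.0
```

```bash
python3 look.py; python3 - <<'E'
from h import *
p=cam("wrist"); cv2.imwrite("pics/w7.png",p["img"])
E
```

```text
12.6 T [ 0.4539 -0.2351  0.299 ] G [ 0.5602 -0.2829  0.1923] lean 47.534184870687454 [ 0.381  -0.0352  0.4146] [ 0.1453  0.3316 -0.0186] 0.023949659536287745
side can 0.84 [ 0.5595 -0.2877  0.06  ]
top can 0.75 [ 0.5529 -0.2835  0.06  ]
can [ 0.5565 -0.2856  0.0587] [0.003798609784422886, 0.0037986097844229737]
side grip 0.65 [ 0.5546 -0.2906  0.1923]
top grip 0.64 [ 0.5567 -0.2915  0.1923]
grip [ 0.5557 -0.291   0.1924] [0.0011121885409874877, 0.0011121885409875634]
```

View pics/w7.png

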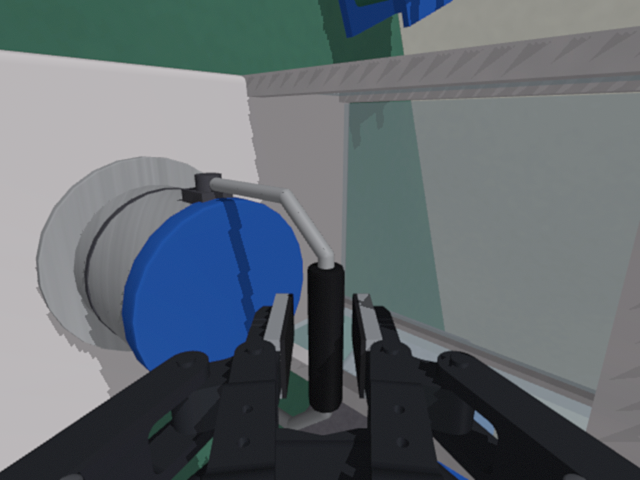

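The pads have opened to 24 mm and the bar (325,335 px) stands free between them. Next I'll fold the handle toward the front, with the loose fingers pushing the bar along its arc.

```bash
python3 - <<'E'
import numpy as np
b=np.array([.91,-.415,0]);z=np.array([0,0,1.]);pr=0*b
for i in range(1,16):
    th=np.radians(78)*i/15
    g=.07*(-np.sin(th)*b+(np.cos(th)-1)*z)+i/15*(-.0064*b-.001*z)
    print(np.round(g-pr,4).tolist());pr=g
E
```

```text
[-0.0062, 0.0028, -0.0004]
[-0.0061, 0.0028, -0.0009]
[-0.006, 0.0027, -0.0015]
[-0.0059, 0.0027, -0.0021]
[-0.0057, 0.0026, -0.0026]
[-0.0055, 0.0025, -0.0031]
[-0.0052, 0.0024, -0.0036]
[-0.0049, 0.0022, -0.0041]
[-0.0045, 0.0021, -0.0045]
[-0.0041, 0.0019, -0.0049]
[-0.0037, 0.0017, -0.0052]
[-0.0033, 0.0015, -0.0056]
[-0.0028, 0.0013, -0.0058]
[-0.0023, 0.0011, -0.006]
[-0.0018, 0.0008, -0.0062]
```

Request:
move_arm(
  moves=[
    [[-0.0062,0.0028,-0.0004,0,0,0,0.72],[-0.0061,0.0028,-0.0009,0,0,0,0.72],[-0.006,0.0027,-0.0015,0,0,0,0.72],[-0.0059,0.0027,-0.0021,0,0,0,0.72],[-0.0057,0.0026,-0.0026,0,0,0,0.72]],
  ],
)

```text
clock: 13.47
position: [0.4233, -0.2211, 0.2916]
ee_rot: [1.999, 1.297, 0.569]
force: [1.4, 1.0, 0.1]
width: 0.0239
gripper_force: 0.2
```

Request:
move_arm(
  moves=[
    [[-0.0055,0.0025,-0.0031,0,0,0,0.72],[-0.0052,0.0024,-0.0036,0,0,0,0.72],[-0.0049,0.0022,-0.0041,0,0,0,0.72],[-0.0045,0.0021,-0.0045,0,0,0,0.72],[-0.0041,0.0019,-0.0049,0,0,0,0.72]],
  ],
)

```text
clock: 13.88
position: [0.3989, -0.2098, 0.2709]
ee_rot: [2.0, 1.297, 0.569]
force: [-0.0, -0.3, 0.5]
width: 0.0239
gripper_force: 0.1
```

```bash
python3 look.py s8; python3 - <<'E'
from h import *
p=cam("wrist"); a=cv2.imread("pics/s8.png"); cv2.imwrite("pics/s8.png",np.hstack([a[:,:400],cv2.resize(p["img"],(400,300))[np.r_[0:300,[0]*100]]]))
E
```

```text
13.8833 T [ 0.3989 -0.2098  0.2709] G [ 0.5052 -0.2577  0.1642] lean 47.53289607328407 [-0.03   -0.3452  0.4776] [ 0.1314  0.3467 -0.0167] 0.023879543413972255
side can 0.77 [ 0.5518 -0.2936  0.06  ]
top can 0.69 [ 0.5537 -0.2877  0.06  ]
can [ 0.5544 -0.2892  0.0551] [0.0003410235323721497, 0.0003410235323717767]
side grip 0.59 [ 0.506  -0.26    0.1642]
top grip 0.55 [ 0.5062 -0.2623  0.1642]
grip [ 0.5056 -0.2617  0.1656] [0.0005637838841423383, 0.0005637838841423999]
```

View pics/s8.png

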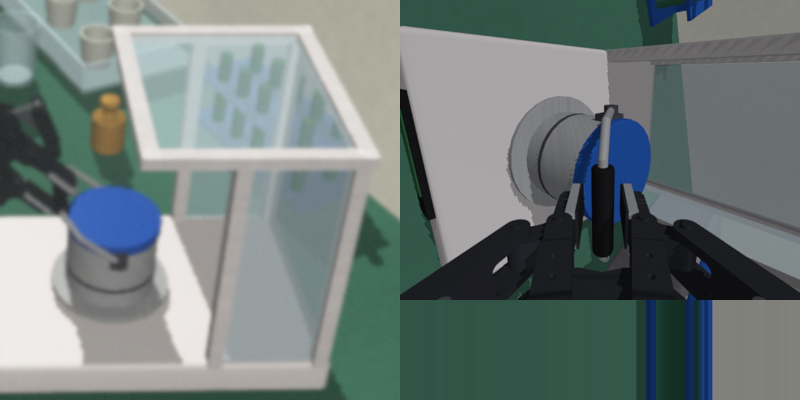

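The can hasn't moved, and the handle now leans toward the front at about 50° with the bar still loose between the pads at (602,210). I'll continue to the stop.

Request:
move_arm(
  moves=[
    [[-0.0037,0.0017,-0.0052,0,0,0,0.72],[-0.0033,0.0015,-0.0056,0,0,0,0.72],[-0.0028,0.0013,-0.0058,0,0,0,0.72],[-0.0023,0.0011,-0.006,0,0,0,0.72],[-0.0018,0.0008,-0.0062,0,0,0,0.72]],
  ],
)

```text
clock: 14.75
position: [0.3862, -0.2042, 0.2429]
ee_rot: [1.999, 1.296, 0.569]
force: [0.4, -0.3, 0.6]
width: 0.0243
gripper_force: 0.1
```

```bash
python3 look.py s9;  python3 - <<'E'
from h import *
p=cam("wrist"); a=cv2.imread("pics/s9.png"); cv2.imwrite("pics/s9.png",np.hstack([a[:,:400],cv2.resize(p["img"],(400,300))[np.r_[0:300,[0]*100]]]))
E
```

```text
14.75 T [ 0.3862 -0.2042  0.2429] G [ 0.4926 -0.2521  0.1363] lean 47.605026337760194 [ 0.4049 -0.2626  0.5736] [ 0.1492  0.3674 -0.0433] 0.024348263975905553
side can 0.92 [ 0.5578 -0.2895  0.06  ]
top can 0.67 [ 0.5563 -0.2826  0.06  ]
can [ 0.5585 -0.2848  0.0553] [0.002069574747131699, 0.0020695747471318328]
side grip 0.44 [ 0.4922 -0.2635  0.1363]
top grip 0.5 [ 0.4908 -0.2647  0.1363]
grip [ 0.4912 -0.2646  0.1374] [0.0004128001004890571, 0.000412800100489047]
top pan_top 0.41 [0.5307 0.0739 0.058 ]
```

View pics/s9.png

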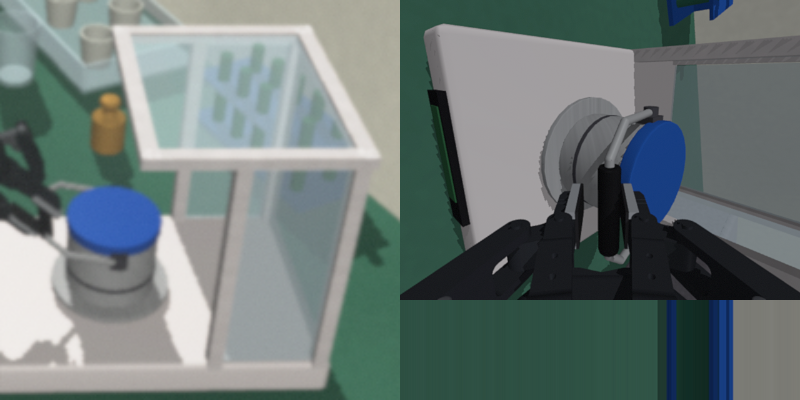

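Nearly folded. I'll press on gently to the stop while watching the force.

Request:
move_arm(
  moves=[
    [[-0.0003,0.0001,-0.001,0,0,0,0.72],[-0.0003,0.0001,-0.001,0,0,0,0.72],[-0.0003,0.0001,-0.001,0,0,0,0.72],[0,0,-0.001,0,0,0,0.72],[0,0,0,0,0,0,0.72]],
  ],
)

```text
clock: 15.62
position: [0.3857, -0.204, 0.2394]
ee_rot: [1.998, 1.296, 0.57]
force: [0.7, -0.2, 4.1]
width: 0.024
gripper_force: 1.7
```

Request:
move_arm(
  moves=[
    [[0,0,-0.001,0,0,0,0.72],[0,0,-0.001,0,0,0,0.72],[0,0,0,0,0,0,0.72],[0,0,0,0,0,0,0.72],[0,0,0,0,0,0,0.72]],
  ],
)

```text
clock: 16.03
position: [0.3852, -0.2038, 0.2368]
ee_rot: [1.999, 1.297, 0.569]
force: [0.3, 0.1, 3.7]
width: 0.0236
gripper_force: 1.7
```

```bash
python3 look.py
```

```text
16.0333 T [ 0.3852 -0.2038  0.2368] G [ 0.4916 -0.2516  0.1302] lean 47.56669628988554 [0.311  0.1264 3.6957] [-0.1422 -0.1658 -0.0125] 0.023610875464528863
side can 0.65 [ 0.5563 -0.2843  0.06  ]
top can 0.9 [ 0.5529 -0.2809  0.06  ]
can [ 0.555  -0.2824  0.0584] [0.002210884287063202, 0.002210884287063168]
side grip 0.53 [ 0.4929 -0.2644  0.1302]
top grip 0.62 [ 0.4887 -0.2557  0.1302]
grip [ 0.4921 -0.2585  0.1253] [0.0036270124875345034, 0.003627012487534501]
```

At the stop: the upward reaction is about 4 N. I'll relieve it slowly so the can sits flat, then back out along the tool axis.

Request:
move_arm(
  moves=[
    [[0,0,0.0012,0,0,0,0.72],[0,0,0.0012,0,0,0,0.72],[0,0,0.0012,0,0,0,0.72],[0,0,0.0012,0,0,0,0.72],[0,0,0.0012,0,0,0,0.72]],
  ],
)

```text
clock: 16.85
position: [0.3845, -0.2034, 0.2417]
ee_rot: [2.001, 1.297, 0.567]
force: [1.7, 0.1, -0.1]
width: 0.0237
gripper_force: 0.7
```

Request:
move_arm(
  moves=[
    [[0,0,0.001,0,0,0,0.72],[0,0,0.001,0,0,0,0.72],[0,0,0,0,0,0,0.66],[0,0,0,0,0,0,0.6],[0,0,0,0,0,0,0.6]],
  ],
)

```text
clock: 17.27
position: [0.3848, -0.2035, 0.2441]
ee_rot: [2.0, 1.297, 0.568]
force: [-1.2, 0.3, 0.4]
width: 0.0342
gripper_force: 0.0
```

```bash
python3 look.py; python3 - <<'E'
from h import *
p=cam("wrist"); cv2.imwrite("pics/w10.png",p["img"])
E
```

```text
17.2667 T [ 0.3848 -0.2035  0.2441] G [ 0.491  -0.2514  0.1374] lean 47.49742993429085 [-1.1619  0.2904  0.3733] [0.1432 0.281  0.0113] 0.03417695649568995
side can 0.86 [ 0.5587 -0.2832  0.06  ]
top can 0.66 [ 0.5539 -0.2907  0.06  ]
can [ 0.554  -0.2891  0.0667] [0.0006559653647538569, 0.0006559653647538406]
side grip 0.55 [ 0.4959 -0.2603  0.1374]
top grip 0.6 [ 0.4938 -0.2615  0.1374]
grip [ 0.4944 -0.2615  0.1387] [0.0007185107295821858, 0.0007185107295821796]
side pan_top 0.48 [ 0.5295 -0.3362  0.058 ]
```

View pics/w10.png

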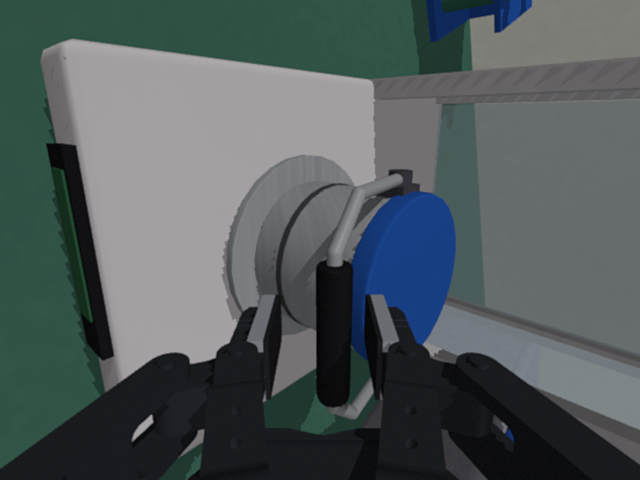

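The handle is down and the bar (333,335) is free of both pads. I'll back out now.

Request:
move_arm(
  moves=[
    [[-0.0067,0.0031,0.0068,0,0,0,0.6],[-0.0067,0.0031,0.0068,0,0,0,0.6],[-0.0067,0.0031,0.0068,0,0,0,0.6],[-0.0067,0.0031,0.0068,0,0,0,0.6],[-0.0067,0.0031,0.0068,0,0,0,0.6]],
  ],
)

```text
clock: 18.13
position: [0.3528, -0.1887, 0.2781]
ee_rot: [2.0, 1.298, 0.569]
force: [0.5, 0.1, -0.0]
width: 0.0342
gripper_force: 0.0
```

```bash
python3 - <<'E'
from st import *
print(T,G,M[:,2],s["joints"],s["force"])
E
```

```text
[ 0.3528 -0.1887  0.2781] [ 0.459  -0.2365  0.1714] [ 0.6724 -0.3023 -0.6757] [-0.6153 -0.3751  2.5706  0.8469  0.1897 -0.9717] [ 0.5284  0.1149 -0.0406]
```

Request:
move_arm(
  moves=[
    [[-0.001,0.0005,0.01,0,0,0,0.6],[-0.002,0.001,0.014,0,0,0,0.6],[-0.004,0.002,0.018,0,0,0,0.6],[-0.006,0.003,0.02,0,0,0,0.3],[-0.006,0.003,0.02,0,0,0,0]],
  ],
)

```text
clock: 18.55
position: [0.3337, -0.1792, 0.3605]
ee_rot: [2.001, 1.298, 0.568]
force: [0.5, -0.1, -0.0]
width: 0.0573
gripper_force: 0.0
```

Request:
move_arm(
  moves=[
    [[-0.006,0.003,0.02,0,0,0,0],[-0.006,0.003,0.02,0,0,0,0],[-0.006,0.003,0.02,0,0,0,0],[0,0,0.01,0,0,0,0],[0,0,0,0,0,0,0]],
  ],
)

```text
clock: 18.97
position: [0.3166, -0.1708, 0.4337]
ee_rot: [1.994, 1.294, 0.571]
force: [-0.5, 0.2, 0.1]
width: 0.0855
gripper_force: 0.0
```

```bash
python3 look.py s11; python3 - <<'E'
from h import *
s=robot.sense(); print(s["joints"])
p=cam("wrist"); a=cv2.imread("pics/s11.png"); cv2.imwrite("pics/s11.png",np.hstack([a[:,:400],cv2.resize(p["img"],(400,300))[np.r_[0:300,[0]*100]]]))
E
```

```text
18.9667 T [ 0.3166 -0.1708  0.4337] G [ 0.4235 -0.2191  0.3279] lean 47.92825225551905 [-0.4565  0.2219  0.1162] [ 0.1045  0.2884 -0.0898] 0.08546927031675537
side can 0.73 [ 0.5599 -0.286   0.06  ]
top can 0.94 [ 0.5476 -0.2856  0.06  ]
can [ 0.5524 -0.2873  0.063 ] [0.005574716765608137, 0.005574716765608183]
side grip 0.73 [ 0.4435 -0.2886  0.3279]
top grip 0.61 [ 0.4871 -0.2148  0.3279]
grip [ 0.4825 -0.2253  0.2813] [0.006211896223280658, 0.006211896223280675]
[-0.64217351 -0.6937712   2.43757275  0.28785042  0.60231295 -0.39142692]
```

View pics/s11.png

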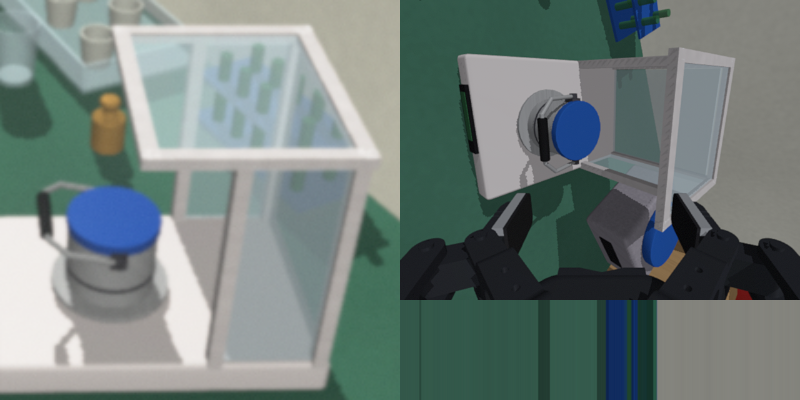

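```bash
python3 - <<'E'
from st import *
from scipy.optimize import least_squares
rs=[]; rc=[]
for n in("wrist","side","top"):
    p=cam(n)
    for k in robot.regions_of("grip",p)[:3]:
        v,u=np.nonzero(k["pixels"]); at=((v.mean()+.5)/480,(u.mean()+.5)/640); q=onz(p,at,.137); print(n,round(k["conf"],2),len(v),q)
        if np.hypot(*(q[:2]-[.495,-.258]))<.05: rs.append(ray(p,at)); break
    for k in robot.tip_of("can",p)[:1]: rc.append(ray(p,k["at"])); print(" can",n,round(k["conf"],2),onz(p,k["at"],.0555))
g,e=tri(rs); c,ec=tri(rc); print("grip",g,e,"can",c,ec)
print("theta from z",np.arccos((g[2]-.0555-.066)/.07),"horiz",np.hypot(*(g[:2]-c[:2])))
E
```

```text
wrist 0.76 1168 [ 0.4971 -0.2598  0.137 ]
 can wrist 0.68 [ 0.5581 -0.2873  0.0555]
side 0.57 165 [ 0.4968 -0.2595  0.137 ]
 can side 0.91 [ 0.5542 -0.285   0.0555]
top 0.78 200 [ 0.4962 -0.2612  0.137 ]
 can top 0.58 [ 0.5518 -0.282   0.0555]
grip [ 0.4965 -0.2602  0.1377] [0.0008193234410061905, 8.932753647429208e-05, 0.00082988466051] can [ 0.554  -0.2843  0.057 ] [0.0032624046003856566, 0.0015558160131078646, 0.003406401210895105]
theta from z 1.3375689467285752 horiz 0.0622997766428657
```

```bash
python3 -c "
from bench import robot
print(robot.job_done())"
```

```text
the job is handed in; nothing more can be done
None
```

The blue-lidded can stands upright within about 4 mm of the pan's centre, its handle folded toward the front to about 1.34 rad (the stop is 1.35), let go, with the other objects not touched and the job handed in at about 19 s; I viewed 12 pictures, over the limit of 10.

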